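# Roll a can capacitor stripe-up and lay it under the microscope

## Robot

A 6-joint arm with a two-finger parallel gripper is mounted at the origin on the work surface. World frame = base frame: x ahead of the robot, y to its left, z up, the work surface at z = 0. Lengths are in m, angles in rad, forces in N, time in s.
With the tool pointing down it reaches from about 0.35 to 0.775 m from the base axis. Payload 7.3 kg.
Tool frame: the origin (TCP) lies at the very end of the fingers, on their centre line; the grasp point (between the pads) lies 19 mm behind it (robot.hold_point_z is the distance from the TCP to the grasp point, in m); z points along the fingers, y is the direction in which the jaws open and shut (so a half turn about z gives the same grasp; the last joint's range is limited). The gripper opens to 92 mm and grips with 3 to 60 N. Pads are 19 mm wide; open, the fingers measure 130 mm over their backs; the gripper's body (75 mm by 190 mm) begins 47 mm behind the grasp point.
Start: joints at [0.982, 0.342, 1.524, -0, 1.275, -0.146], TCP at [0.225, 0.474, 0.227] pointing down, gripper open.
Joint ranges: [-2.53, 2.53], [-0.77, 2.02], [0.04, 2.7], [-1, 4.14], [0.28, 2.66], [-3.11, 3.11]. Speed limits (rad/s): [2.57, 2.57, 3.14, 3.14, 3.14, 3.14].

## Interface

Orientations are given as [roll, pitch, yaw] about the fixed x, y, z axes, in that order (R = Rz(yaw) Ry(pitch) Rx(roll)).
In Python, from cell import monitor, viewer, robot gives the robot as it stands.
- The arm moves only by the tool move_arm, never from a script. Its argument "deltas" is a list of rows, each an object of numbers: "x", "y", "z": the shift along the tool's x, y, z in m; "wx", "wy", "wz": the turn, a rotation vector about the tool's x, y, z in degrees; "hand": the opening, from 0 (shut) to 1 (fully open). In form: [{"x": .., "y": .., "z": .., "wx": .., "wy": .., "wz": .., "hand": ..}, ...]. A call has 1 to 8 rows; each row is the pose to reach, as a shift and turn from the pose commanded when the call began, along the tool's axes at that moment; what a row does not reach only later rows make up. A row lasts 1/8 s, in which the tool goes at most 62.5 mm and 10.7 degrees, less where a joint would pass 70% of its speed; a pose out of reach is approached as far as the arm can. A call with a gripper value outside its range is refused whole. The fingers move at their own pace and stop on an object; "grip_force" is the grip in N (left out, the last holds). Time passes only in rows, so rows that repeat a pose let the fingers close. It gives the time, the measured TCP pose, the force and the opening at its end, in the units of the state.
- monitor.observe(): the state, without advancing time (a new reading comes with each control period).
- viewer.read_camera(name): name is "scene" or "top"; returns the picture (400x640x3 uint8, red, green, blue); there is no depth.
- viewer.camera_params(name): a dict with "camera_matrix" (3x3 intrinsics, pixels), "R" (3x3) and "t" (3): a world point X has camera coordinates R X + t. Camera axes: x right, y down, z forward; pixel columns grow to the right and rows downward; lengths in m; the calibration is good to about 2 mm. A picture is of the moment at which its call begins. camera_params takes no time and is no camera call.
- robot.hand_in(): hands the job in, once; it reports no verdict.
The state is a dict: "time": time; "qpos": joint angles; "qvel": joint speeds; "joint_efforts": joint torques, N m; "tool_pos": TCP position; "tool_rot": TCP orientation; "contact_force": force on the tool from outside, world axes, zero at the start; "torque": the same for the moment, N m; "opening": finger opening in m.
Only numpy, scipy, OpenCV 4.12 (cv2) and the standard library are available. Lean on these libraries where they do the work, as an engineer would, in place of code of your own. Each camera call takes 0.05 s, during which the arm holds its last target. There are 200 camera calls.

## Task

The dark red can capacitor is due for a check of its printed white stripe. Roll it along the mat, without picking it up, until the stripe faces straight up and let it lie still; then pick it up and set it down lying on the microscope's stage, centred under the lens with the stripe still straight up. Do not drop it, do not knock the microscope head, and leave the other things on the bench where they are.

Things in the scene. Friction and masses are not known exactly. Their poses are not given: they have to be found in the camera images.
- cap: Dark red can capacitor, 40 mm in diameter, 100 mm long, about 160 g, lying on the mat. Origin at its centre. Own z runs along its axis to the black end with two 6 mm screw posts, at the start within 0.2 rad of world +x. Own x points from the axis to the stripe. Glossy, friction about 0.35. Pushed slowly by an upright finger it rolls without slipping; pushed fast it rolls on a little.
- stripe (a point): Middle of the red capacitor's white stripe, on its surface, 20 mm from the axis. The stripe is 12 mm wide, runs lengthwise and has three black dashes. It faces up when this point is straight above the capacitor's centre. At the start it is at least 55 degrees away from up, to either side or underneath.
- mat: Blue antistatic mat, 560 mm (along x) by 860 mm (along y), flat and fixed on the bench, its top 3 mm above the bench. Origin in its middle; own z lies level along world +x (turned by up to 0.15 rad), own y level along world +y, own x points down.
- scope: Stereo microscope, fixed. Ivory base 26 mm high carrying a round flat white stage plate, 170 mm in diameter, its top 30 mm above the bench. A steel pillar 25 mm thick stands 105 mm from the stage's centre along own +x (the side away from the robot). Origin under the stage's centre at bench height, own z up.
- scope_head: Microscope head, fixed above the stage; same frame as the base. Lowest is the lens ring, 60 mm in diameter, 165 mm above the stage; the housing widens to 92 mm from 240 mm above the stage up; focus block and eyepieces are on the far side (own +x). A hand at the stage's centre must lean 30 to 45 degrees, coming from the robot's side, to stay clear.
- stage (a point): Centre of the stage plate's top face, 30 mm above the bench, straight under the lens; own z up.
- lens (a point): Centre of the lens ring's lower rim, 165 mm above the stage.
- black_cap: Another can capacitor of the same size, black with a tan stripe, lying crosswise on the mat beyond the red one. Not to be moved. Origin at its centre, own z along its axis.
- spray: White trigger spray bottle, 68 mm in diameter, 210 mm high, standing on the mat. Not to be moved. Origin at the centre of its underside.
- reel: Solder reel in its black sheet-metal stand, 85 x 80 mm, 95 mm high, standing on the mat. Not to be moved. Origin at the centre of its underside.
Things that resemble listed ones, but are neither listed nor needed, are in the scene too. There is more than one size of the cap; the job needs the largest.

How it is judged:
By the outcome, as a careful person would: the job done as asked, in the order asked, and still so for the second after the job is handed in, with the robot touching nothing.
It also fails if it takes over 54 s, if anything falls off the work surface, if the arm or the gripper's body presses on something with over 40 N, if the wrist force passes 120 N, or if a joint passes its speed limit or range.

## Working session

There is one attempt and no reset: what is moved stays moved. The work goes in short steps, Python scripts to look and compute and a tool call to move; the robot and the scene stay as the last step left them, time stands still between calls to the robot, and variables do not carry over. Pictures are saved under pics/ and viewed, about 8 in all and at most 12, crops included, and the job is handed in when it is done.

Besides the shell and the picture viewer there is one more tool, called after ">>>" as name(argument=value, ...), one argument or row to a line, values as JSON. move_arm: Moves the arm, as the interface text tells. Its arguments: {"type":"object","properties":{"deltas":{"type":"array","items":{"type":"object","properties":{"x":{"type":"number"},"y":{"type":"number"},"z":{"type":"number"},"wx":{"type":"number"},"wy":{"type":"number"},"wz":{"type":"number"},"hand":{"type":"number"}}}},"grip_force":{"type":"number"}},"required":["deltas"]}

```bash
ls; mkdir -p pics; cat > h.py <<'E'
import numpy as np, cv2
from cell import monitor, viewer, robot
def P(n):
    p=viewer.camera_params(n); return np.array(p["camera_matrix"]),np.array(p["R"]),np.array(p["t"])
def ray(n,uv,z):
    K,R,t=P(n); c=-R.T@t; d=R.T@np.linalg.solve(K,[uv[0],uv[1],1.]); return c+d*(z-c[2])/d[2]
def proj(n,X):
    K,R,t=P(n); q=K@(R@np.array(X,float)+t); return q[:2]/q[2]
def snap(n,f,crop=None,s=1):
    im=viewer.read_camera(n)[:,:,::-1].copy(); o=im
    if crop: a,b,c,d=crop; o=im[b:d,a:c]
    if s!=1: o=cv2.resize(o,None,fx=s,fy=s,interpolation=cv2.INTER_CUBIC)
    cv2.imwrite("pics/"+f,o); return im
E
python3 - <<'E'
from h import *
a=snap("top","top0.png");b=snap("scene","sc0.png")
cv2.imwrite("pics/both.png",np.vstack([cv2.resize(a,(480,300)),cv2.resize(b,(480,300))]))
for n in("top","scene"):
    K,R,t=P(n);print(n,K.round(1).tolist(),(-R.T@t).round(3),R.round(2).tolist())
print(monitor.observe())
E
```

```text
pics
top [[397.5, 0.0, 321.8], [0.0, 397.5, 196.5], [0.0, 0.0, 1.0]] [ 0.499 -0.122  1.066] [[-0.03, -1.0, -0.0], [-0.99, 0.03, -0.1], [0.1, 0.0, -1.0]]
scene [[466.8, 0.0, 323.5], [0.0, 466.8, 195.0], [0.0, 0.0, 1.0]] [ 0.663 -0.655  1.21 ] [[0.99, 0.13, 0.01], [0.11, -0.88, -0.46], [-0.05, 0.45, -0.89]]
{'time': 0.1, 'qpos': array([ 9.82008297e-01,  3.42640823e-01,  1.52489778e+00, -9.87651590e-06,
        1.27536521e+00, -1.46011939e-01]), 'qvel': array([-0.0017539 , -0.00084788, -0.00283087,  0.00094053, -0.0008332 ,
        0.00034128]), 'joint_efforts': array([ 2.02178271e-03, -4.32002807e+01, -2.44696605e+01,  7.20530888e-02,
        5.26556536e-02, -6.08807886e-05]), 'tool_pos': array([0.22473238, 0.4740902 , 0.22612907]), 'tool_rot': array([-3.14029407e+00, -1.81421016e-04,  2.69881933e+00]), 'contact_force': array([-0.42384711,  0.08820001, -1.38452294]), 'torque': array([-0.02323602,  0.01582974,  0.04404684]), 'opening': 0.09168553387280937}
```

View pics/top0.png

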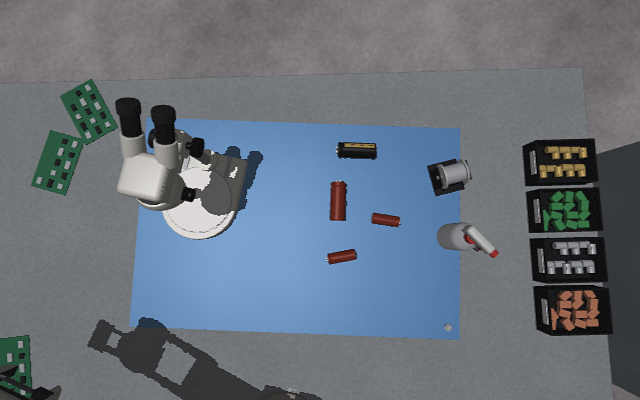

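View pics/sc0.png

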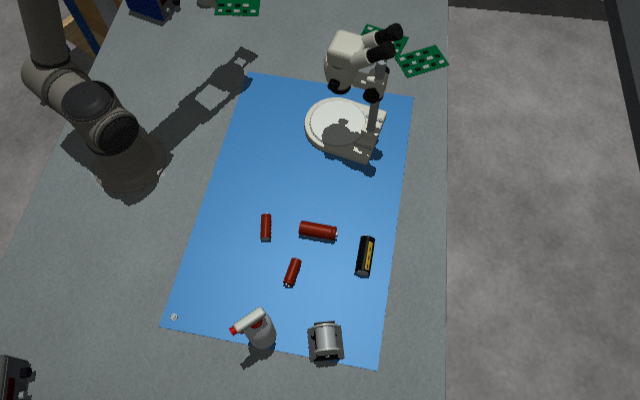

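The top view has three dark red cans: (338,200), (386,219) and (342,256). The first is clearly the largest and lies roughly along +x, so it fits the cap. Next I'll confirm that in an enlarged crop and measure.

```bash
cat >> h.py <<'E'
def redcans(im,n):
    h=cv2.cvtColor(im,cv2.COLOR_BGR2HSV)
    m=((h[...,0]<10)|(h[...,0]>170))&(h[...,1]>120)&(h[...,2]>40)
    m=m.astype(np.uint8)
    cs=[c for c in cv2.findContours(m,0,1)[0] if cv2.contourArea(c)>80]
    return sorted(cs,key=lambda c:-cv2.contourArea(c))
E
python3 - <<'E'
from h import *
a=cv2.imread("pics/top0.png");b=cv2.imread("pics/sc0.png")
o=np.hstack([cv2.resize(a[170:270,310:410],(400,400),interpolation=2),cv2.resize(b[200:300,240:340],(400,400),interpolation=2)])
cv2.imwrite("pics/crop0.png",o)
for n,im in(("top",a),("scene",b)):
    for c in redcans(im,n)[:5]:
        r=cv2.minAreaRect(c);bx=cv2.boxPoints(r)
        print(n,np.round(r[0],1),np.round(r[1],1),round(r[2],1),ray(n,r[0],.023).round(4),[ray(n,p,.023)[:2].round(3).tolist() for p in bx])
    # stage: whitish
    h=cv2.cvtColor(im,cv2.COLOR_BGR2HSV);m=((h[...,1]<60)&(h[...,2]>170)).astype(np.uint8)
    for c in cv2.findContours(m,0,1)[0]:
        if cv2.contourArea(c)>300: print(n,"white",cv2.boundingRect(c))
    K=((h[...,2]<45)).astype(np.uint8)
for px in((356,150),):print("black",ray("top",px,.023))
E
```

```text
top [575.  310.5] [39. 48.] 90.0 [ 0.2927 -0.7583  0.023 ] [[0.343, -0.701], [0.34, -0.824], [0.243, -0.815], [0.246, -0.693]]
top [337.5 200.5] [14.  37.4] 1.8 [ 0.5914 -0.1604  0.023 ] [[0.543, -0.139], [0.642, -0.145], [0.64, -0.182], [0.541, -0.176]]
top [340.9 256.2] [10.2 26.5] 79.7 [ 0.4461 -0.1649  0.023 ] [[0.454, -0.129], [0.464, -0.197], [0.438, -0.201], [0.428, -0.133]]
top [385.4 219.5] [26.7 10.1] 8.7 [ 0.5381 -0.2843  0.023 ] [[0.531, -0.248], [0.557, -0.253], [0.545, -0.321], [0.519, -0.316]]
top white (162, 198, 72, 41)
top white (179, 156, 32, 35)
top white (118, 155, 46, 44)
scene [317. 230.] [36.1 13.2] 10.6 [ 0.5889 -0.1591  0.023 ] [[0.539, -0.175], [0.539, -0.136], [0.64, -0.143], [0.637, -0.182]]
scene [292.2 271. ] [ 9.8 26.5] 20.0 [ 0.5395 -0.2836  0.023 ] [[0.52, -0.315], [0.533, -0.245], [0.559, -0.251], [0.546, -0.321]]
scene [265.5 225.5] [23.  9.] 90.0 [ 0.4459 -0.164   0.023 ] [[0.427, -0.131], [0.452, -0.128], [0.464, -0.196], [0.44, -0.199]]
scene white (305, 97, 65, 49)
scene white (331, 31, 31, 24)
black [ 0.72518365 -0.21392754  0.023     ]
```

View pics/crop0.png

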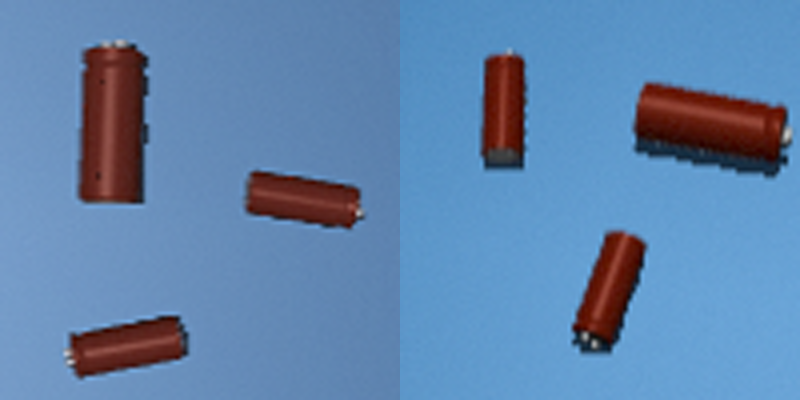

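The enlarged crop confirms it. The can at top-view (338,200) measures about 39 × 100 mm with its posts toward +x, and the other two are about 27 × 70 mm. No stripe shows in either view, so it is on the underside or low on a side. I'll straddle the can with the hand already leaned 38°, so I can push, watch and grasp in one pose. Next I'll locate the stage and plan the approach.

```bash
cat >> h.py <<'E'
from scipy.spatial.transform import Rotation as Ro
def tgt(yaw,L):  # tool leaned L deg, jaws across axis direction yaw
    s,c=np.sin(np.radians(L)),np.cos(np.radians(L))
    return Ro.from_euler("z",yaw).as_matrix()@np.array([[-c,0,s],[0,1,0],[-s,0,-c]])
def plan(pos,R,show=True):
    o=monitor.observe();Rc=Ro.from_euler("xyz",o["tool_rot"]).as_matrix()
    d=Rc.T@(np.array(pos)-o["tool_pos"]);w=Ro.from_matrix(Rc.T@R).as_rotvec(degrees=True)
    print("t",round(o["time"],2),"now",o["tool_pos"].round(4),o["tool_rot"].round(3),"d",d.round(4),"w",w.round(1));return d,w
E
python3 - <<'E'
from h import *
a=cv2.imread("pics/top0.png");b=cv2.imread("pics/sc0.png")
o=np.hstack([cv2.resize(a[130:250,130:250],(400,400),interpolation=2),cv2.resize(b[70:190,280:400],(400,400),interpolation=2)])
cv2.imwrite("pics/scope.png",o)
plan([.35,.1,.25],tgt(-.06,38)); plan([.585,-.16,.15],tgt(-.06,38))
E
```

```text
t 0.1 now [0.2247 0.4741 0.2261] [-3.14  -0.     2.699] d [-0.2735 -0.2844 -0.0236] w [ -7.3 -37.6 -21.1]
t 0.1 now [0.2247 0.4741 0.2261] [-3.14  -0.     2.699] d [-0.5972 -0.4185  0.0766] w [ -7.3 -37.6 -21.1]
```

View pics/scope.png

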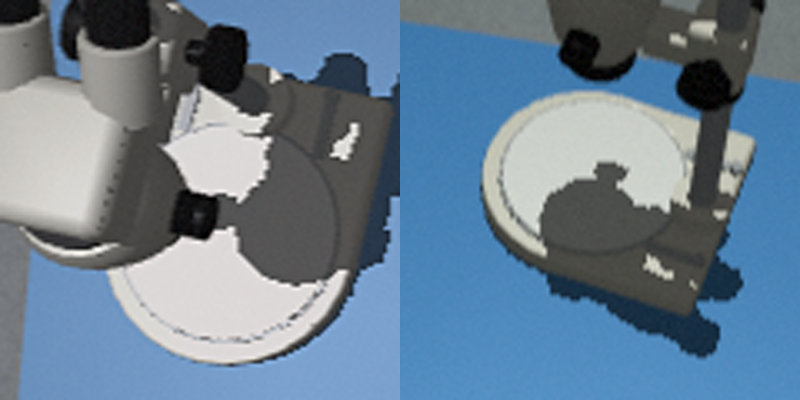

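The crop shows the stage plate. In the scene view its ellipse centre is about px (338,122), and the pillar foot is about (371.5,131.5). In the top view the plate centre is about (199.3,199.5).

```bash
python3 - <<'E'
from h import *
print(ray("scene",(338.2,122.1),.03),ray("top",(199.3,199.5),.03),ray("scene",(371.5,131.5),.03))
# refine: project circle, compare rim extents
for c in (ray("scene",(338.2,122.1),.03),ray("top",(199.3,199.5),.03)):
    for n in("scene","top"):
        q=np.array([proj(n,[c[0]+.085*np.cos(t),c[1]+.085*np.sin(t),.03]) for t in np.linspace(0,6.28,200)])
        o=np.array([280,70]) if n=="scene" else np.array([130,130])
        print(n,((q.min(0)-o)*3.333).round(),((q.max(0)-o)*3.333).round())
E
```

```text
[0.60679863 0.20399156 0.03      ] [0.60341896 0.20162684 0.03      ] [0.71167515 0.18223621 0.03      ]
scene [102. 101.] [286. 251.]
top [120. 121.] [336. 336.]
scene [ 98. 102.] [282. 253.]
top [123. 125.] [339. 340.]
```

>>> move_arm(
  deltas=[
    {"x": -0.27,"y": -0.28,"z": -0.02,"wx": -7.3,"wy": -37.6,"wz": -21.1,"hand": 1},
    {"x": -0.27,"y": -0.28,"z": -0.02,"wx": -7.3,"wy": -37.6,"wz": -21.1,"hand": 1},
    {"x": -0.27,"y": -0.28,"z": -0.02,"wx": -7.3,"wy": -37.6,"wz": -21.1,"hand": 1},
    {"x": -0.27,"y": -0.28,"z": -0.02,"wx": -7.3,"wy": -37.6,"wz": -21.1,"hand": 1},
    {"x": -0.27,"y": -0.28,"z": -0.02,"wx": -7.3,"wy": -37.6,"wz": -21.1,"hand": 1},
    {"x": -0.27,"y": -0.28,"z": -0.02,"wx": -7.3,"wy": -37.6,"wz": -21.1,"hand": 1},
    {"x": -0.27,"y": -0.28,"z": -0.02,"wx": -7.3,"wy": -37.6,"wz": -21.1,"hand": 1},
    {"x": -0.27,"y": -0.28,"z": -0.02,"wx": -7.3,"wy": -37.6,"wz": -21.1,"hand": 1},
  ],
)

```text
time: 1.1
tool_pos: [0.3492, 0.1032, 0.2469]
tool_rot: [3.141, 0.666, 3.076]
contact_force: [1.1, 0.8, -0.1]
opening: 0.0916
```

```bash
python3 - <<'E'
from h import *
plan([.59,-.16,.13],tgt(-.06,38)); plan([.59,-.16,.013],tgt(-.06,38))
E
```

```text
t 1.1 now [0.3492 0.1032 0.2469] [3.141 0.666 3.076] d [-0.1304 -0.247   0.2509] w [-0.2  0.1 -0.3]
t 1.1 now [0.3492 0.1032 0.2469] [3.141 0.666 3.076] d [-0.0582 -0.247   0.3429] w [-0.2  0.1 -0.3]
```

>>> move_arm(
  deltas=[
    {"x": -0.13,"y": -0.247,"z": 0.251,"hand": 1},
    {"x": -0.13,"y": -0.247,"z": 0.251,"hand": 1},
    {"x": -0.13,"y": -0.247,"z": 0.251,"hand": 1},
    {"x": -0.13,"y": -0.247,"z": 0.251,"hand": 1},
    {"x": -0.13,"y": -0.247,"z": 0.251,"hand": 1},
    {"x": -0.13,"y": -0.247,"z": 0.251,"hand": 1},
    {"x": -0.13,"y": -0.247,"z": 0.251,"hand": 1},
    {"x": -0.13,"y": -0.247,"z": 0.251,"hand": 1},
  ],
)

```text
schema error: expected keys x, y, z, wx, wy, wz, hand
```

```bash
python3 - <<'E'
from h import *
plan([.59,-.16,.014],tgt(-.06,38))
E
```

```text
t 1.1 now [0.3492 0.1032 0.2469] [3.141 0.666 3.076] d [-0.0588 -0.247   0.3421] w [-0.2  0.1 -0.3]
```

>>> move_arm(
  deltas=[
    {"x": -0.13,"y": -0.247,"z": 0.251,"wx": 0,"wy": 0,"wz": 0,"hand": 1},
    {"x": -0.13,"y": -0.247,"z": 0.251,"wx": 0,"wy": 0,"wz": 0,"hand": 1},
    {"x": -0.13,"y": -0.247,"z": 0.251,"wx": 0,"wy": 0,"wz": 0,"hand": 1},
    {"x": -0.13,"y": -0.247,"z": 0.251,"wx": 0,"wy": 0,"wz": 0,"hand": 1},
    {"x": -0.13,"y": -0.247,"z": 0.251,"wx": 0,"wy": 0,"wz": 0,"hand": 1},
    {"x": -0.13,"y": -0.247,"z": 0.251,"wx": 0,"wy": 0,"wz": 0,"hand": 1},
    {"x": -0.13,"y": -0.247,"z": 0.251,"wx": 0,"wy": 0,"wz": 0,"hand": 1},
    {"x": -0.13,"y": -0.247,"z": 0.251,"wx": 0,"wy": 0,"wz": 0,"hand": 1},
  ],
)

```text
time: 2.1
tool_pos: [0.5695, -0.1334, 0.1412]
tool_rot: [3.141, 0.665, 3.08]
contact_force: [0.7, 0.9, 0.7]
opening: 0.0921
```

```bash
python3 - <<'E'
from h import *
plan([.59,-.16,.014],tgt(-.06,38))
E
```

```text
t 2.1 now [ 0.5695 -0.1334  0.1412] [3.141 0.665 3.08 ] d [ 0.0611 -0.0253  0.1137] w [-0.   0.1 -0. ]
```

>>> move_arm(
  deltas=[
    {"x": 0,"y": 0,"z": 0,"wx": 0,"wy": 0,"wz": 0,"hand": 1},
  ],
)

```text
time: 2.22
tool_pos: [0.5696, -0.1347, 0.1387]
tool_rot: [3.139, 0.661, 3.076]
contact_force: [-0.4, 1.0, -0.1]
opening: 0.0918
```

```bash
python3 - <<'E'
from h import *
plan([.59,-.16,.014],tgt(-.06,38))
E
```

```text
t 2.23 now [ 0.5696 -0.1347  0.1387] [3.139 0.661 3.076] d [ 0.0591 -0.0242  0.1119] w [-0.  -0.1 -0.2]
```

>>> move_arm(
  deltas=[
    {"x": 0.015,"y": -0.024,"z": 0.028,"wx": 0,"wy": 0,"wz": 0,"hand": 1},
    {"x": 0.03,"y": -0.024,"z": 0.056,"wx": 0,"wy": 0,"wz": 0,"hand": 1},
    {"x": 0.045,"y": -0.024,"z": 0.084,"wx": 0,"wy": 0,"wz": 0,"hand": 1},
    {"x": 0.059,"y": -0.024,"z": 0.112,"wx": 0,"wy": 0,"wz": 0,"hand": 1},
    {"x": 0.059,"y": -0.024,"z": 0.112,"wx": 0,"wy": 0,"wz": 0,"hand": 1},
  ],
)

```text
time: 2.85
tool_pos: [0.6129, -0.1629, 0.0559]
tool_rot: [3.116, 0.586, 3.068]
contact_force: [-0.8, -0.3, 0.6]
opening: 0.092
```

```bash
python3 - <<'E'
from h import *
plan([.59,-.16,.014],tgt(-.06,38))
a=snap("top","t1.png",(290,150,390,250),5)
E
```

```text
t 2.85 now [ 0.6129 -0.1629  0.0559] [3.116 0.586 3.068] d [0.0424 0.0006 0.0222] w [ 1.  -4.4 -0.7]
```

View pics/t1.png

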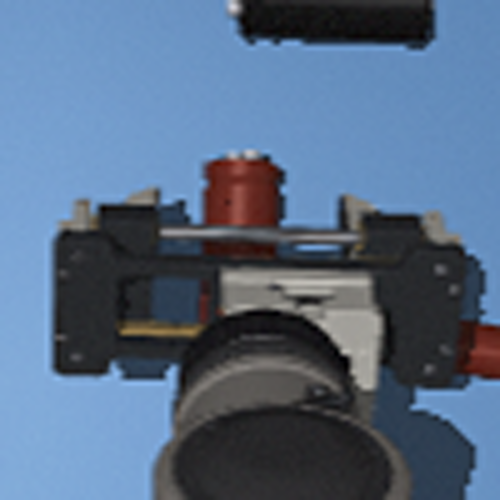

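The hand straddles the can, whose far end shows at crop (243,200). The pose wasn't fully reached, so I'll check the joints.

```bash
python3 - <<'E'
from h import *
o=monitor.observe();print(o["qpos"].round(3),o["qvel"].round(3),o["tool_pos"])
E
```

```text
[-0.512  0.556  1.941  1.173  0.283 -3.104] [-0.002 -0.027  0.008  0.002 -0.001 -0.004] [ 0.61273366 -0.16288024  0.05667316]
```

>>> move_arm(
  deltas=[
    {"x": 0.042,"y": 0,"z": 0.022,"wx": 1,"wy": -4.4,"wz": -0.7,"hand": 1},
    {"x": 0.042,"y": 0,"z": 0.022,"wx": 1,"wy": -4.4,"wz": -0.7,"hand": 1},
  ],
)

```text
time: 3.15
tool_pos: [0.6148, -0.1682, 0.0553]
tool_rot: [3.121, 0.587, 3.068]
contact_force: [0.5, 0.8, -0.3]
opening: 0.0919
```

```bash
python3 - <<'E'
from h import *
o=monitor.observe();print(o["qpos"].round(3),o["qvel"].round(3),o["tool_pos"])
plan([.59,-.16,.014],tgt(-.06,38))
E
```

```text
[-0.518  0.562  1.933  1.169  0.283 -3.104] [ 0.002  0.001  0.003  0.001  0.003 -0.001] [ 0.61475949 -0.16819553  0.0553464 ]
t 3.15 now [ 0.6148 -0.1682  0.0553] [3.121 0.587 3.068] d [0.044  0.0059 0.0205] w [ 0.7 -4.4 -0.7]
```

```bash
python3 - <<'E'
from cell import robot,monitor,viewer
for m in(robot,monitor,viewer): print([x for x in dir(m) if x[0]!="_"])
print({k:getattr(robot,k) for k in dir(robot) if k[0]!="_" and not callable(getattr(robot,k))})
E
```

```text
['IKError', 'hand_in', 'hold_point_z']
['observe']
['camera_params', 'read_camera']
{'hold_point_z': 0.0188}
```

The wrist (j5) and last joint (j6) are at their limits. I'll back up, stand the tool upright and turn it a half turn to the equivalent grasp, recording poses so I can fit the kinematics.

>>> move_arm(
  deltas=[
    {"x": 0,"y": 0,"z": -0.03,"wx": 0,"wy": 0,"wz": 0,"hand": 1},
    {"x": 0,"y": 0,"z": -0.07,"wx": 0,"wy": 8,"wz": 0,"hand": 1},
    {"x": 0,"y": 0,"z": -0.12,"wx": 0,"wy": 16,"wz": 0,"hand": 1},
    {"x": 0,"y": 0,"z": -0.16,"wx": 0,"wy": 24,"wz": 0,"hand": 1},
    {"x": 0,"y": 0,"z": -0.18,"wx": 0,"wy": 32,"wz": 0,"hand": 1},
    {"x": 0,"y": 0,"z": -0.18,"wx": 0,"wy": 34,"wz": 0,"hand": 1},
    {"x": 0,"y": 0,"z": -0.18,"wx": 0,"wy": 34,"wz": 0,"hand": 1},
  ],
)

```text
time: 4.03
tool_pos: [0.5165, -0.1645, 0.205]
tool_rot: [3.124, -0.005, 3.081]
contact_force: [0.2, 0.1, -0.5]
opening: 0.0914
```

```bash
cat > log.py <<'E'
from h import *
import json
o=monitor.observe();r=[o[k].tolist() for k in("qpos","tool_pos","tool_rot")]
open("log.jsonl","a").write(json.dumps(r)+"\n");print(o["time"],[np.round(v,4) for v in r])
E
python3 log.py
```

```text
4.025 [array([-0.4583,  0.3962,  1.5043,  0.0152,  1.2522, -1.9736]), array([ 0.5165, -0.1645,  0.205 ]), array([ 3.1241, -0.0045,  3.0813])]
```

>>> move_arm(
  deltas=[
    {"x": 0,"y": 0,"z": 0,"wx": 0,"wy": 0,"wz": 10,"hand": 1},
    {"x": 0,"y": 0,"z": 0,"wx": 0,"wy": 0,"wz": 20,"hand": 1},
    {"x": 0,"y": 0,"z": 0,"wx": 0,"wy": 0,"wz": 30,"hand": 1},
    {"x": 0,"y": 0,"z": 0,"wx": 0,"wy": 0,"wz": 40,"hand": 1},
    {"x": 0,"y": 0,"z": 0,"wx": 0,"wy": 0,"wz": 50,"hand": 1},
    {"x": 0,"y": 0,"z": 0,"wx": 0,"wy": 0,"wz": 60,"hand": 1},
    {"x": 0,"y": 0,"z": 0,"wx": 0,"wy": 0,"wz": 70,"hand": 1},
    {"x": 0,"y": 0,"z": 0,"wx": 0,"wy": 0,"wz": 80,"hand": 1},
  ],
)

```text
time: 5.03
tool_pos: [0.5143, -0.164, 0.2033]
tool_rot: [-3.138, -0.021, 1.678]
contact_force: [-0.5, 0.5, 0.3]
opening: 0.0919
```

```bash
python3 log.py; python3 - <<'E'
from h import *; import json
from scipy.optimize import least_squares
D=[json.loads(l) for l in open("log.jsonl")]
D+=[[[.982008,.34264,1.524898,0,1.275365,-.146012],[.22473,.47409,.22613],[-3.14029,-.00018,2.69882]],[[-.518,.562,1.933,1.169,.283,-3.104],[.61476,-.1682,.05535],[3.121,.587,3.068]],[[-.512,.556,1.941,1.173,.283,-3.104],[.6127,-.1629,.0567],[3.116,.586,3.068]]]
E=lambda a,x:Ro.from_euler(a,x).as_matrix()
def fk(q,p):
    h,r0,a,e,b,c,k=p
    R1=E("z",q[0]);R2=R1@E("y",q[1]);R3=R2@E("y",q[2]);R4=R3@E("z",q[3])@E("y",q[4])
    return R1@[r0,0,h]+R2@[0,0,a]+R3@[e,0,b]+R4@[0,0,c], R4@E("z",q[5]+k)
def res(p):
    o=[]
    for q,x,w in D:
        X,R=fk(q,p);o+=list((X-x)*10)+list((R-E("xyz",w)).ravel())
    return np.array(o+list(.003*(p-P0)))
for k0 in(0,1.57,3.14,-1.57):
    P0=np.array([.4,0,.4,0,.4,.3,k0]);s=least_squares(res,P0);print(k0,s.cost,s.x.round(4),np.abs(s.fun).max())
E
```

```text
5.025 [array([-0.4601,  0.3951,  1.5109,  0.0165,  1.2493, -0.5728]), array([ 0.5143, -0.164 ,  0.2033]), array([-3.1385, -0.0206,  1.6781])]
0 0.8111225953282065 [ 0.6435 -0.2165  0.6878  0.2623  0.6116  0.6297  1.5708] 0.6508930911730417
1.57 0.8111114918246669 [ 0.6435 -0.2165  0.6878  0.2623  0.6116  0.6297  1.5708] 0.6508930928536174
3.14 0.811122572401163 [ 0.6435 -0.2165  0.6878  0.2623  0.6116  0.6297  1.5708] 0.650893099279767
-1.57 0.8111558829117803 [ 0.6435 -0.2165  0.6878  0.2623  0.6116  0.6297  1.5708] 0.6508930862833748
```

```bash
cat > kin.py <<'E'
from h import *; import json
from scipy.optimize import least_squares
E=lambda a,x:Ro.from_euler(a,x).as_matrix()
def fk(q,p):
    h,r0,a,e,b,c,k,d,f=p
    R1=E("z",q[0]);R2=R1@E("y",q[1]);R3=R2@E("y",q[2]);R4=R3@E("z",q[3])@E("y",q[4])
    return R1@[r0,d,h]+R2@[0,0,a]+R3@[e,0,b]+R4@[f,0,c], R4@E("z",q[5]+k)
def fit():
    D=[json.loads(l) for l in open("log.jsonl")]
    D+=[[[.982008,.34264,1.524898,0,1.275365,-.146012],[.22473,.47409,.22613],[-3.14029,-.00018,2.69882]],[[-.518,.562,1.933,1.169,.283,-3.104],[.61476,-.1682,.05535],[3.121,.587,3.068]],[[-.512,.556,1.941,1.173,.283,-3.104],[.6127,-.1629,.0567],[3.116,.586,3.068]]]
    P0=np.array([.35,0,.4,0,.35,.3,0,.08,0])
    def res(p):
        o=[]
        for q,x,w in D:
            X,R=fk(q,p);o+=list((X-x)*10)+list((R-E("xyz",w)).ravel())
        return np.array(o+list(.003*(p-P0)))
    s=least_squares(res,P0);print("fit",s.cost.round(6),s.x.round(4),np.abs(s.fun).max().round(4));return s.x
LO=[-2.53,-.77,.04,-1,.28,-3.11];HI=[2.53,2.02,2.7,4.14,2.66,3.11]
def ik(pos,R,p,n=40):
    rng=np.random.default_rng(0);out=[]
    for i in range(n):
        q0=rng.uniform(LO,HI)
        f=lambda q:np.r_[(fk(q,p)[0]-pos)*5,(fk(q,p)[1]-R).ravel()]
        s=least_squares(f,q0,bounds=(LO,HI))
        if s.cost<1e-5 and not any(np.abs(s.x-o).max()<.05 for o in out): out.append(s.x)
    return out
E
python3 - <<'E'
from kin import *
p=fit()
F=Ro.from_euler("z",180,degrees=True).as_matrix()
for nm,pos,y in(("pick",[.59,-.16,.014],-.06),("place",[.61,.2,.042],-.06)):
  for L in(32,38,44):
    for fl in(0,1):
      R=tgt(y,L)@(F if fl else np.eye(3))
      for q in ik(np.array(pos),R,p,20):print(nm,L,fl,q.round(2))
E
```

```text
fit 1.5e-05 [2.2230e-01 1.0000e-04 5.0640e-01 4.6600e-02 3.7960e-01 3.1760e-01
 1.5708e+00 7.6400e-02 1.0000e-04] 0.0047
pick 38 0 [-0.54  0.64  2.08  2.12  0.34  2.18]
pick 38 1 [-0.54  0.64  2.08  2.12  0.34 -0.96]
pick 44 0 [-0.57  0.68  2.15  2.37  0.51  1.89]
pick 44 1 [-0.57  0.68  2.15  2.37  0.51 -1.25]
place 44 0 [0.33 0.64 2.02 3.98 0.36 1.05]
place 44 1 [ 0.33  0.64  2.02  3.98  0.36 -2.09]
```

The kinematic fit is good: its worst residual is under 0.5 mm. Now I'll choose a lean and placing yaw that work for both the pick and the place.

```bash
python3 - <<'E'
from kin import *
p=fit()
F=Ro.from_euler("z",180,degrees=True).as_matrix()
for L in(40,42,44):
  for nm,pos,y in(("pick",[.59,-.11,.014],-.06),("pick",[.59,-.19,.014],-.06),("place",[.61,.2,.042],.1),("place",[.61,.2,.042],.3),("place",[.61,.2,.1],.3),("place",[.61,.2,.042],.5)):
      for q in ik(np.array(pos),tgt(y,L)@F,p,12):print(nm,L,y,pos,q.round(2))
plan([.55,-.16,.15],tgt(-.06,42)@F)
E
```

```text
fit 1.5e-05 [2.2230e-01 1.0000e-04 5.0640e-01 4.6600e-02 3.7960e-01 3.1760e-01
 1.5708e+00 7.6400e-02 1.0000e-04] 0.0047
pick 40 -0.06 [0.59, -0.11, 0.014] [-0.44  0.64  2.15  2.45  0.39 -1.22]
pick 40 -0.06 [0.59, -0.19, 0.014] [-0.61  0.66  2.07  2.09  0.4  -1.  ]
place 40 0.5 [0.61, 0.2, 0.042] [ 0.06  0.61  2.02  2.    0.31 -0.8 ]
pick 42 -0.06 [0.59, -0.11, 0.014] [-0.45  0.65  2.17  2.52  0.45 -1.29]
pick 42 -0.06 [0.59, -0.19, 0.014] [-0.62  0.67  2.1   2.19  0.45 -1.1 ]
place 42 0.5 [0.61, 0.2, 0.042] [ 0.05  0.62  2.04  2.14  0.35 -0.95]
pick 44 -0.06 [0.59, -0.11, 0.014] [-0.46  0.67  2.19  2.57  0.52 -1.35]
pick 44 -0.06 [0.59, -0.19, 0.014] [-0.63  0.68  2.12  2.26  0.51 -1.19]
place 44 0.1 [0.61, 0.2, 0.042] [ 0.25  0.63  2.06  3.47  0.32 -1.78]
place 44 0.3 [0.61, 0.2, 0.042] [ 0.14  0.62  2.08  2.81  0.34 -1.37]
place 44 0.5 [0.61, 0.2, 0.042] [ 0.04  0.63  2.07  2.25  0.41 -1.06]
t 5.03 now [ 0.5143 -0.164   0.2033] [-3.138 -0.021  1.678] d [-0.0009  0.0361  0.0532] w [-37.4  30.   94.1]
```

```bash
python3 - <<'E'
from kin import *
p=fit()
F=Ro.from_euler("z",180,degrees=True).as_matrix()
for pos,L in(([.51,-.142,.2],0),([.51,-.142,.2],20),([.54,-.142,.12],44),([.56,-.142,.10],44),([.57,-.142,.07],44),([.6,-.142,.014],44)):
    print(pos,L,[q.round(2).tolist() for q in ik(np.array(pos),tgt(-.06,L)@F,p,12)])
plan([.51,-.142,.2],tgt(-.06,0)@F)
plan([.54,-.142,.12],tgt(-.06,44)@F)
E
```

```text
fit 1.5e-05 [2.2230e-01 1.0000e-04 5.0640e-01 4.6600e-02 3.7960e-01 3.1760e-01
 1.5708e+00 7.6400e-02 1.0000e-04] 0.0047
[0.51, -0.142, 0.2] 0 [[-0.42, 0.37, 1.55, -0.0, 1.21, 1.21]]
[0.51, -0.142, 0.2] 20 [[-0.51, 0.21, 1.85, 0.21, 0.78, 0.99]]
[0.54, -0.142, 0.12] 44 [[-0.61, 0.36, 2.23, 1.92, 0.39, -0.79]]
[0.56, -0.142, 0.1] 44 [[-0.57, 0.43, 2.2, 2.05, 0.4, -0.9]]
[0.57, -0.142, 0.07] 44 [[-0.56, 0.51, 2.2, 2.23, 0.43, -1.08]]
[0.6, -0.142, 0.014] 44 [[-0.52, 0.68, 2.14, 2.44, 0.5, -1.27]]
t 5.03 now [ 0.5143 -0.164   0.2033] [-3.138 -0.021  1.678] d [ 0.0223 -0.0019  0.0038] w [-1.2 -0.7 99.6]
t 5.03 now [ 0.5143 -0.164   0.2033] [-3.138 -0.021  1.678] d [0.0175 0.0282 0.0836] w [-39.1  31.4  93.6]
```

>>> move_arm(
  deltas=[
    {"x": 0,"y": 0,"z": 0,"wx": -3.9,"wy": 3.1,"wz": 9.4,"hand": 1},
    {"x": 0,"y": 0,"z": 0,"wx": -7.8,"wy": 6.3,"wz": 18.7,"hand": 1},
    {"x": 0,"y": 0,"z": 0,"wx": -11.7,"wy": 9.4,"wz": 28,"hand": 1},
    {"x": 0.002,"y": 0.004,"z": 0.01,"wx": -15.6,"wy": 12.5,"wz": 37.4,"hand": 1},
    {"x": 0.004,"y": 0.008,"z": 0.02,"wx": -19.5,"wy": 15.7,"wz": 46.8,"hand": 1},
    {"x": 0.008,"y": 0.012,"z": 0.03,"wx": -23.4,"wy": 18.8,"wz": 56.1,"hand": 1},
    {"x": 0.01,"y": 0.016,"z": 0.04,"wx": -27.4,"wy": 22,"wz": 65.5,"hand": 1},
    {"x": 0.012,"y": 0.02,"z": 0.05,"wx": -31.3,"wy": 25.1,"wz": 74.9,"hand": 1},
  ],
)

```text
time: 6.02
tool_pos: [0.5314, -0.1501, 0.1534]
tool_rot: [3.005, -0.633, 0.354]
contact_force: [1.6, 1.7, 1.0]
opening: 0.0921
```

```bash
python3 log.py; python3 - <<'E'
from kin import *
F=Ro.from_euler("z",180,degrees=True).as_matrix()
plan([.55,-.142,.12],tgt(-.06,44)@F)
E
```

```text
6.025 [array([-0.6719,  0.2815,  2.076 ,  1.0156,  0.5311, -0.246 ]), array([ 0.5314, -0.1501,  0.1534]), array([ 3.0053, -0.6326,  0.3539])]
t 6.03 now [ 0.5314 -0.1501  0.1534] [ 3.005 -0.633  0.354] d [-0.0034 -0.0065  0.0384] w [-7.6  6.4 18.6]
```

>>> move_arm(
  deltas=[
    {"x": -0.001,"y": -0.002,"z": 0.01,"wx": -3.5,"wy": 3,"wz": 9,"hand": 1},
    {"x": -0.003,"y": -0.006,"z": 0.03,"wx": -7.6,"wy": 6.4,"wz": 18.6,"hand": 1},
    {"x": -0.003,"y": -0.006,"z": 0.038,"wx": -7.6,"wy": 6.4,"wz": 18.6,"hand": 1},
    {"x": -0.003,"y": -0.006,"z": 0.038,"wx": -7.6,"wy": 6.4,"wz": 18.6,"hand": 1},
  ],
)

```text
time: 6.52
tool_pos: [0.5488, -0.141, 0.119]
tool_rot: [-3.141, -0.762, -0.056]
contact_force: [-0.1, 0.9, 0.3]
opening: 0.092
```

```bash
python3 log.py; python3 - <<'E'
from kin import *
F=Ro.from_euler("z",180,degrees=True).as_matrix()
plan([.58,-.142,.06],tgt(-.06,44)@F)
plan([.6,-.142,.014],tgt(-.06,44)@F)
E
```

```text
6.525 [array([-0.5902,  0.3685,  2.2103,  1.8894,  0.3794, -0.7458]), array([ 0.5488, -0.141 ,  0.119 ]), array([-3.1412, -0.7616, -0.056 ])]
t 6.53 now [ 0.5488 -0.141   0.119 ] [-3.141 -0.762 -0.056] d [-0.0181 -0.0007  0.0643] w [-0.2  0.4  0.2]
t 6.53 now [ 0.5488 -0.141   0.119 ] [-3.141 -0.762 -0.056] d [-0.0354 -0.0018  0.1114] w [-0.2  0.4  0.2]
```

>>> move_arm(
  deltas=[
    {"x": -0.009,"y": 0,"z": 0.032,"wx": 0,"wy": 0.4,"wz": 0,"hand": 1},
    {"x": -0.018,"y": 0,"z": 0.064,"wx": 0,"wy": 0.4,"wz": 0,"hand": 1},
    {"x": -0.027,"y": -0.001,"z": 0.09,"wx": 0,"wy": 0.4,"wz": 0,"hand": 1},
    {"x": -0.035,"y": -0.002,"z": 0.111,"wx": 0,"wy": 0.4,"wz": 0,"hand": 1},
    {"x": -0.035,"y": -0.002,"z": 0.111,"wx": 0,"wy": 0.4,"wz": 0,"hand": 1},
  ],
)

```text
time: 7.15
tool_pos: [0.6014, -0.1418, 0.0151]
tool_rot: [-3.141, -0.768, -0.053]
contact_force: [-0.1, -0.3, 0.6]
opening: 0.0918
```

```bash
python3 log.py; python3 - <<'E'
from kin import *
a=snap("top","t2.png",(290,150,390,250),4)
F=Ro.from_euler("z",180,degrees=True).as_matrix()
plan([.6,-.102,.014],tgt(-.06,44)@F)
E
```

```text
7.15 [array([-0.5208,  0.675 ,  2.1373,  2.416 ,  0.4929, -1.2559]), array([ 0.6014, -0.1418,  0.0151]), array([-3.1407, -0.7682, -0.0532])]
t 7.2 now [ 0.6019 -0.1419  0.0163] [-3.141 -0.77  -0.053] d [-0.0045 -0.0398 -0.0011] w [-0.3 -0.1  0.3]
```

View pics/t2.png

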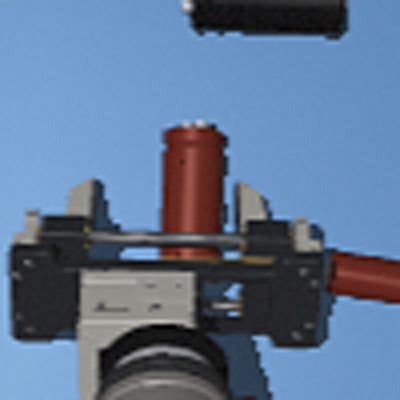

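The can (crop ~(193,190)) lies cleanly between the open fingers, with no stripe visible yet. I'll roll it slowly toward +y.

>>> move_arm(
  deltas=[
    {"x": 0,"y": -0.005,"z": 0,"wx": 0,"wy": 0,"wz": 0,"hand": 1},
    {"x": 0,"y": -0.01,"z": 0,"wx": 0,"wy": 0,"wz": 0,"hand": 1},
    {"x": 0,"y": -0.015,"z": 0,"wx": 0,"wy": 0,"wz": 0,"hand": 1},
    {"x": 0,"y": -0.02,"z": 0,"wx": 0,"wy": 0,"wz": 0,"hand": 1},
    {"x": 0,"y": -0.025,"z": 0,"wx": 0,"wy": 0,"wz": 0,"hand": 1},
    {"x": 0,"y": -0.03,"z": 0,"wx": 0,"wy": 0,"wz": 0,"hand": 1},
    {"x": 0,"y": -0.033,"z": 0,"wx": 0,"wy": 0,"wz": 0,"hand": 1},
    {"x": 0,"y": -0.035,"z": 0,"wx": 0,"wy": 0,"wz": 0,"hand": 1},
  ],
)

```text
time: 8.2
tool_pos: [0.606, -0.107, 0.0175]
tool_rot: [3.141, -0.775, -0.05]
contact_force: [-0.1, -0.3, -0.1]
opening: 0.0918
```

```bash
cat > look.py <<'E'
import sys
from kin import *
a=snap("top",sys.argv[1])
h=cv2.cvtColor(a,cv2.COLOR_BGR2HSV)
red=(((h[...,0]<10)|(h[...,0]>170))&(h[...,1]>120)&(h[...,2]>40))
o=monitor.observe();print(o["time"],o["tool_pos"].round(4),o["contact_force"].round(1),o["opening"].round(4))
# scan lines: rows from far end; print per row red extent and bright whitish pixels inside
c0=int(proj("top",o["tool_pos"])[0])
for v in range(180,208,3):
    row=a[v,c0-22:c0+22].astype(int); r=np.where(red[v,c0-22:c0+22])[0]
    sat=row.max(1)-row.min(1)
    print(v, (c0-22+r.min(),c0-22+r.max()) if len(r) else None, [(c0-22+i,row[i].tolist()) for i in range(44) if len(r) and r.min()-5<=i<=r.max()+5 and row[i].min()>95 and sat[i]<50])
E
python3 look.py t3.png
```

```text
Traceback (most recent call last):
  File "look.py", line 6, in <module>
    o=monitor.observe();print(o["time"],o["tool_pos"].round(4),o["contact_force"].round(1),o["opening"].round(4))
                                                                                           ^^^^^^^^^^^^^^^^^^
AttributeError: 'float' object has no attribute 'round'
```

```bash
sed -i 's/o\["opening"\].round(4)/round(o["opening"],4)/' look.py; python3 look.py t3.png; python3 - <<'E'
import cv2
a=cv2.imread("pics/t3.png")
cv2.imwrite("pics/t3c.png",cv2.resize(a[165:225,290:370],(640,480),interpolation=2))
E
```

```text
8.3 [ 0.606  -0.1071  0.0175] [-0.9  0.   0.1] 0.092
180 None []
183 (np.int64(321), np.int64(334)) [(320, [138, 108, 97])]
186 (np.int64(321), np.int64(334)) []
189 (np.int64(321), np.int64(330)) [(331, [154, 155, 158]), (332, [171, 172, 170]), (333, [150, 152, 151]), (334, [97, 101, 109])]
192 (np.int64(321), np.int64(330)) [(331, [153, 154, 158]), (332, [165, 165, 164]), (333, [144, 146, 147])]
195 (np.int64(321), np.int64(330)) [(331, [157, 158, 163]), (332, [144, 145, 144]), (333, [113, 113, 113])]
198 (np.int64(321), np.int64(330)) [(331, [156, 157, 162]), (332, [144, 144, 144]), (333, [113, 112, 112])]
201 (np.int64(321), np.int64(330)) [(331, [150, 151, 156]), (332, [160, 162, 161]), (333, [138, 140, 140])]
204 (np.int64(321), np.int64(329)) [(331, [159, 160, 164]), (332, [108, 108, 108]), (333, [115, 117, 116])]
207 None []
```

View pics/t3c.png

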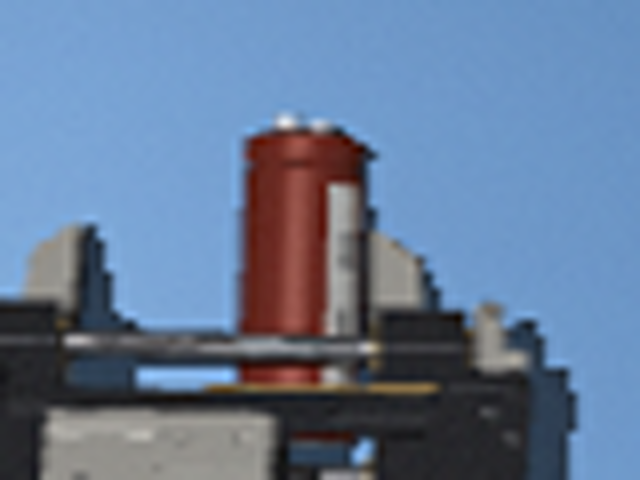

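The stripe has appeared on the −y side at crop x 326–360. Its left edge is about 20° from up, so its middle is about 37° off, which needs about 13 mm more rolling toward +y.

>>> move_arm(
  deltas=[
    {"x": 0,"y": -0.003,"z": 0,"wx": 0,"wy": 0,"wz": 0,"hand": 1},
    {"x": 0,"y": -0.006,"z": 0,"wx": 0,"wy": 0,"wz": 0,"hand": 1},
    {"x": 0,"y": -0.008,"z": 0,"wx": 0,"wy": 0,"wz": 0,"hand": 1},
    {"x": 0,"y": -0.01,"z": 0,"wx": 0,"wy": 0,"wz": 0,"hand": 1},
    {"x": 0,"y": -0.011,"z": 0,"wx": 0,"wy": 0,"wz": 0,"hand": 1},
    {"x": 0,"y": -0.0115,"z": 0,"wx": 0,"wy": 0,"wz": 0,"hand": 1},
  ],
)

```text
time: 9.05
tool_pos: [0.6066, -0.0957, 0.0176]
tool_rot: [3.141, -0.776, -0.05]
contact_force: [0.8, -0.3, -0.1]
opening: 0.0916
```

```bash
cat > look.py <<'E'
import sys
from kin import *
o=monitor.observe();print(round(o["time"],2),o["tool_pos"].round(4),o["contact_force"].round(1),round(o["opening"],4))
def edges(n,f,z=.023):
    a=snap(n,f).astype(float)
    if n=="top":
        for v in range(184,206,3):
            row=a[v,300:350]; B,G,R=row.T
            rr=R-B; # red body: positive; mat: negative; stripe ~0
            r=np.where((rr>40))[0]
            # subpixel crossings
            x=np.linspace(0,49,4901); s=np.interp(x,np.arange(50),rr)
            g=np.interp(x,np.arange(50),G)
            i0=x[s>20]; st=x[(s>-25)&(s<60)&(g>85)&(x>i0.min()+1)&(x<i0.max()-1)]
            print(v,"body",300+i0.min().round(2),300+i0.max().round(2),"stripe",(300+st.min().round(2),300+st.max().round(2)) if len(st) else None)
edges("top",sys.argv[1])
a=cv2.imread("pics/"+sys.argv[1])
cv2.imwrite("pics/c_"+sys.argv[1],cv2.resize(a[165:225,290:370],(640,480),interpolation=2))
E
python3 look.py t4.png
```

```text
9.05 [ 0.6066 -0.0957  0.0176] [ 0.8 -0.3 -0.1] 0.0916
184 body 316.71 330.57 stripe None
187 body 316.51 330.47 stripe (np.float64(324.34), np.float64(325.12))
190 body 316.56 330.51 stripe (np.float64(322.4), np.float64(328.29))
193 body 316.55 330.37 stripe (np.float64(322.43), np.float64(328.29))
196 body 316.4 330.62 stripe (np.float64(322.42), np.float64(328.29))
199 body 316.39 330.67 stripe (np.float64(322.33), np.float64(328.04))
202 body 316.06 330.35 stripe (np.float64(322.32), np.float64(328.07))
205 body 316.06 330.52 stripe (np.float64(322.15), np.float64(328.04))
```

View pics/c_t4.png

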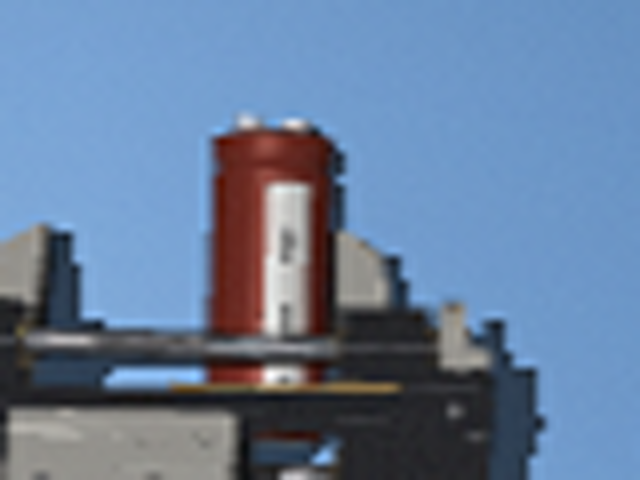

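The stripe is well on top now at crop x 264–310. Its middle sits about 1.75 px to the −y side of the can's centreline, about 13°, so about 4.5 mm is left.

>>> move_arm(
  deltas=[
    {"x": 0,"y": -0.0015,"z": 0,"wx": 0,"wy": 0,"wz": 0,"hand": 1},
    {"x": 0,"y": -0.003,"z": 0,"wx": 0,"wy": 0,"wz": 0,"hand": 1},
    {"x": 0,"y": -0.004,"z": 0,"wx": 0,"wy": 0,"wz": 0,"hand": 1},
    {"x": 0,"y": -0.0045,"z": 0,"wx": 0,"wy": 0,"wz": 0,"hand": 1},
  ],
)

```text
time: 9.6
tool_pos: [0.6068, -0.0912, 0.0176]
tool_rot: [3.141, -0.776, -0.05]
contact_force: [-0.3, -0.4, 0.1]
opening: 0.092
```

```bash
cat > meas.py <<'E'
import sys
from kin import *
o=monitor.observe();print(round(o["time"],2),o["tool_pos"].round(4),o["tool_rot"].round(3),o["contact_force"].round(1))
yaw=float(sys.argv[2]);C=np.array([float(v) for v in sys.argv[3:6]])
ax=np.array([np.cos(yaw),np.sin(yaw),0]);lat=np.array([-np.sin(yaw),np.cos(yaw),0])
out=[]
for n in("top","scene"):
    im=snap(n,f"{sys.argv[1]}_{n}.png").astype(np.float32)
    K,R,t=P(n);c=-R.T@t
    # silhouette lines and stripe: sample across the can on the plane z=C.z, along lat
    u=np.arange(-.04,.04,.0002);prof=[]
    for s in np.arange(.012,.034,.002):
        q=np.array([proj(n,C+ax*s+lat*w) for w in u],np.float32)
        prof.append(cv2.remap(im,q[:,0][None],q[:,1][None],cv2.INTER_LINEAR)[0])
    m=np.median(prof,0);B,G,Rd=m.T
    body=np.abs(u)<.033
    mat=np.abs(u)>.034
    isb=(B-Rd<0.35*np.median((B-Rd)[mat])) if n else 0
    i=u[isb&(np.abs(u)<.03)]
    lo,hi=i.min(),i.max();mid=(lo+hi)/2
    ins=(u>lo+.003)&(u<hi-.003);w=np.where(ins,np.clip(G-60,0,None),0);w=np.where(G>60,w,0)
    sm=(u*w).sum()/w.sum()
    out.append((lo,hi,sm))
    # view angle of camera about axis (from up, + toward lat)
    d=c-C;phi=np.degrees(np.arctan2(d@lat,d[2]))
    hw=(hi-lo)/2
    print(n,"lo/hi mm",(lo*1e3).round(1),(hi*1e3).round(1),"stripe",(sm*1e3).round(1),"view",phi.round(1))
    # stripe angle: foreshortening: perpendicular offset = w*cos(phi)
    a=np.degrees(np.arcsin(np.clip((sm-mid)*np.cos(np.radians(phi))/.02,-1,1)))
    print("   stripe from view",a.round(1),"-> from up (+ = +lat)",(phi+a).round(1))
    cv2.imwrite(f"pics/c_{n}.png",cv2.resize(im[int(proj(n,C)[1])-30:,int(proj(n,C)[0])-40:][:60,:80].astype(np.uint8),(400,300),interpolation=2))
cv2.imwrite(f"pics/c_{sys.argv[1]}.png",np.hstack([cv2.imread("pics/c_top.png"),cv2.imread("pics/c_scene.png")]))
E
python3 meas.py m1 -.06 .591 -.117 .023
```

```text
9.6 [ 0.6068 -0.0912  0.0176] [ 3.141 -0.776 -0.05 ] [-0.3 -0.4  0.1]Traceback (most recent call last):
  File "meas.py", line 13, in <module>
    q=np.array([proj(n,C+ax*s+lat*w) for w in u],np.float32)
                ~~~~^^^^^^^^^^^^^^^^
  File "h.py", line 8, in proj
    K,R,t=P(n); q=K@(R@np.array(X,float)+t); return q[:2]/q[2]
          ~^^^
  File "h.py", line 4, in P
    p=viewer.camera_params(n); return np.array(p["camera_matrix"]),np.array(p["R"]),np.array(p["t"])
ValueError: time passes only in moves, steps and waits
```

```bash
sed -i 's/^def P(n):/import functools\n@functools.cache\ndef P(n):/' h.py
python3 meas.py m1 -.06 .591 -.117 .023
```

```text
9.65 [ 0.6068 -0.0912  0.0176] [ 3.141 -0.776 -0.05 ] [-0.6 -0.1 -0.3]
top lo/hi mm -23.8 18.8 stripe -1.5 view -0.6
   stripe from view 2.8 -> from up (+ = +lat) 2.3
scene lo/hi mm -25.0 21.4 stripe 7.2 view -24.2
   stripe from view 24.2 -> from up (+ = +lat) 0.0
```

View pics/c_m1.png

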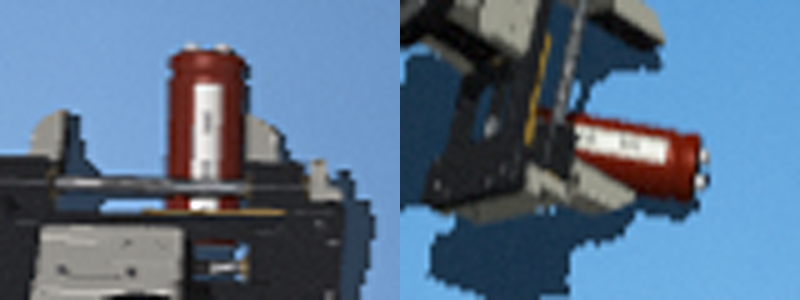

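Both views show the stripe on top, in the left crop at x 193–220 between body edges 170 and 243. The estimates are +2.3° and 0.0° from up, so I'll leave it there. Next I'll centre the hand clear of the can and let it lie.

```bash
python3 - <<'E'
from kin import *
F=Ro.from_euler("z",180,degrees=True).as_matrix()
plan([.602,-.1178,.0145],tgt(-.06,44)@F)
E
```

```text
t 9.75 now [ 0.6068 -0.0913  0.0176] [ 3.141 -0.776 -0.05 ] d [-0.0046  0.0267 -0.0002] w [-0.3 -0.4  0.4]
```

>>> move_arm(
  deltas=[
    {"x": 0,"y": 0.005,"z": 0,"wx": 0,"wy": 0,"wz": 0,"hand": 1},
    {"x": -0.0025,"y": 0.013,"z": 0,"wx": -0.3,"wy": -0.4,"wz": 0.4,"hand": 1},
    {"x": -0.0045,"y": 0.02,"z": 0,"wx": -0.3,"wy": -0.4,"wz": 0.4,"hand": 1},
    {"x": -0.0045,"y": 0.0267,"z": 0,"wx": -0.3,"wy": -0.4,"wz": 0.4,"hand": 1},
    {"x": -0.0045,"y": 0.0267,"z": 0,"wx": -0.3,"wy": -0.4,"wz": 0.4,"hand": 1},
    {"x": -0.0045,"y": 0.0267,"z": 0,"wx": -0.3,"wy": -0.4,"wz": 0.4,"hand": 1},
    {"x": -0.0045,"y": 0.0267,"z": 0,"wx": -0.3,"wy": -0.4,"wz": 0.4,"hand": 1},
    {"x": -0.0045,"y": 0.0267,"z": 0,"wx": -0.3,"wy": -0.4,"wz": 0.4,"hand": 1},
  ],
)

```text
time: 10.75
tool_pos: [0.6023, -0.1175, 0.0145]
tool_rot: [-3.141, -0.769, -0.06]
contact_force: [-0.3, -0.5, 0.1]
opening: 0.0915
```

```bash
python3 meas.py m2 -.06 .591 -.117 .023; python3 - <<'E'
from kin import *
a=cv2.imread("pics/m2_top.png").astype(float)
for v in (183,187,191,196,199):
    rr=(a[v,:,2]-a[v,:,0])[300:345];x=np.linspace(300,344,4401);s=np.interp(x,np.arange(300,345),rr);i=x[s>0];print(v,i.min().round(2),i.max().round(2),ray("top",((i.min()+i.max())/2,v),.023).round(4))
E
```

```text
10.75 [ 0.6023 -0.1175  0.0145] [-3.141 -0.769 -0.06 ] [-0.3 -0.5  0.1]
top lo/hi mm -23.0 18.8 stripe -1.5 view -0.6
   stripe from view 1.6 -> from up (+ = +lat) 1.1
scene lo/hi mm -24.4 21.6 stripe 7.2 view -24.2
   stripe from view 23.1 -> from up (+ = +lat) -1.1
183 314.73 329.3 [ 0.639 -0.121  0.023]
187 314.47 329.15 [ 0.6284 -0.1201  0.023 ]
191 314.5 328.88 [ 0.6178 -0.1195  0.023 ]
196 300.0 342.12 [ 0.6045 -0.1175  0.023 ]
199 300.0 344.0 [ 0.5965 -0.1198  0.023 ]
```

The can lies still and the stripe reads +1.1° and −1.1° from up. The can's centre is within about 1 mm of the jaw centre. Closing now.

>>> move_arm(
  deltas=[
    {"x": 0,"y": 0,"z": 0,"wx": 0,"wy": 0,"wz": 0,"hand": 0.6},
    {"x": 0,"y": 0,"z": 0,"wx": 0,"wy": 0,"wz": 0,"hand": 0.5},
    {"x": 0,"y": 0,"z": 0,"wx": 0,"wy": 0,"wz": 0,"hand": 0.45},
    {"x": 0,"y": 0,"z": 0,"wx": 0,"wy": 0,"wz": 0,"hand": 0.4},
    {"x": 0,"y": 0,"z": 0,"wx": 0,"wy": 0,"wz": 0,"hand": 0.3},
    {"x": 0,"y": 0,"z": 0,"wx": 0,"wy": 0,"wz": 0,"hand": 0.3},
  ],
  grip_force=30,
)

```text
time: 11.6
tool_pos: [0.6023, -0.1178, 0.0145]
tool_rot: [-3.141, -0.769, -0.06]
contact_force: [0.6, -0.6, 0.6]
opening: 0.0391
```

```bash
python3 meas.py m3 -.07 .591 -.117 .023; python3 - <<'E'
from kin import *
F=Ro.from_euler("z",180,degrees=True).as_matrix()
p=fit()
for s in ([.602,-.1178,.1145,-.06],[.55,.0,.12,.1],[.60,.2,.12,.3],[.615,.2,.044,.3],[.615,.2,.044,.5],[.615,.2,.044,.4]):
    print(s,[q.round(2).tolist() for q in ik(np.array(s[:3]),tgt(s[3],44)@F,p,10)])
E
```

```text
11.6 [ 0.6023 -0.1178  0.0145] [-3.141 -0.769 -0.06 ] [ 0.6 -0.6  0.6]
top lo/hi mm -23.2 18.4 stripe -2.8 view -0.6
   stripe from view -1.1 -> from up (+ = +lat) -1.7
scene lo/hi mm -25.0 21.2 stripe 5.6 view -24.1
   stripe from view 20.1 -> from up (+ = +lat) -4.0
fit 1.7e-05 [2.2280e-01 3.0000e-04 5.0580e-01 4.6400e-02 3.7960e-01 3.1770e-01
 1.5708e+00 7.6400e-02 2.0000e-04] 0.0047
[0.602, -0.1178, 0.1145, -0.06] [[-0.46, 0.43, 2.11, 1.99, 0.3, -0.73]]
[0.55, 0.0, 0.12, 0.1] [[-0.3, 0.34, 2.27, 2.18, 0.34, -0.93]]
[0.6, 0.2, 0.12, 0.3] []
[0.615, 0.2, 0.044, 0.3] [[0.14, 0.62, 2.07, 2.79, 0.33, -1.35]]
[0.615, 0.2, 0.044, 0.5] [[0.04, 0.63, 2.05, 2.22, 0.4, -1.03]]
[0.615, 0.2, 0.044, 0.4] [[0.09, 0.62, 2.06, 2.49, 0.36, -1.18]]
```

Gripped (opening 39 mm), with the stripe still within about 4° of up. Now I'll work out the can's offset in the hand and the carry waypoints.

```bash
cat > carry.py <<'E'
from kin import *
F=Ro.from_euler("z",180,degrees=True).as_matrix()
# can centre in tool frame, from the grasp
Rg=Ro.from_euler("xyz",[-3.141,-.769,-.06]).as_matrix()
off=Rg.T@(np.array([.590,-.1175,.023])-np.array([.6023,-.1178,.0145]))
def tcp(can,yaw,L=44.06): R=tgt(yaw,L)@F; return np.array(can)-R@off,R
E
python3 - <<'E'
from carry import *
a=cv2.imread("pics/m3_top.png").astype(float)
for u in(318,321,324):
    r=(a[165:195,u,2]-a[165:195,u,0]);v=np.linspace(165,194,2901);s=np.interp(v,np.arange(165,195),r);e=v[s>0].min();print(u,e.round(2),ray("top",(u,e),.023).round(4),ray("top",(u,e),.04).round(4))
p=np.array([.2228,.0003,.5058,.0464,.3796,.3177,1.5708,.0764,.0002])
for c,y in(([.59,-.1175,.09],-.07),([.575,-.02,.1],.1),([.57,.08,.1],.3),([.605,.2025,.085],.5),([.605,.2025,.052],.5)):
    t,R=tcp(c,y);print(c,y,t.round(4),[q.round(2).tolist() for q in ik(t,R,p,12)])
t,R=tcp([.59,-.1175,.09],-.06);plan(t,R)
E
```

```text
318 180.6 [ 0.6457 -0.1105  0.023 ] [ 0.6433 -0.1107  0.04  ]
321 180.51 [ 0.6457 -0.1185  0.023 ] [ 0.6434 -0.1185  0.04  ]
324 180.59 [ 0.6453 -0.1264  0.023 ] [ 0.6429 -0.1263  0.04  ]
[0.59, -0.1175, 0.09] -0.07 [ 0.6023 -0.1179  0.0815] [[-0.46, 0.51, 2.13, 2.27, 0.35, -1.01]]
[0.575, -0.02, 0.1] 0.1 [ 0.5872 -0.0183  0.0915] [[-0.32, 0.46, 2.19, 2.24, 0.37, -1.01]]
[0.57, 0.08, 0.1] 0.3 [0.5816 0.084  0.0915] [[-0.16, 0.46, 2.19, 2.17, 0.38, -0.98]]
[0.605, 0.2025, 0.085] 0.5 [0.6156 0.2088 0.0765] [[0.06, 0.56, 2.03, 2.07, 0.34, -0.84]]
[0.605, 0.2025, 0.052] 0.5 [0.6156 0.2088 0.0435] [[0.06, 0.63, 2.05, 2.25, 0.39, -1.05]]
t 11.7 now [ 0.6022 -0.1178  0.0144] [-3.141 -0.769 -0.06 ] d [ 0.0467 -0.     -0.0482] w [-0.  0. -0.]
```

>>> move_arm(
  deltas=[
    {"x": 0.006,"y": 0,"z": -0.006,"wx": 0,"wy": 0,"wz": 0,"hand": 0.3},
    {"x": 0.016,"y": 0,"z": -0.0165,"wx": 0,"wy": 0,"wz": 0,"hand": 0.3},
    {"x": 0.028,"y": 0,"z": -0.029,"wx": 0,"wy": 0,"wz": 0,"hand": 0.3},
    {"x": 0.039,"y": 0,"z": -0.04,"wx": 0,"wy": 0,"wz": 0,"hand": 0.3},
    {"x": 0.0467,"y": 0,"z": -0.048,"wx": 0,"wy": 0,"wz": 0,"hand": 0.3},
    {"x": 0.0467,"y": 0,"z": -0.048,"wx": 0,"wy": 0,"wz": 0,"hand": 0.3},
  ],
)

```text
time: 12.45
tool_pos: [0.6027, -0.118, 0.0826]
tool_rot: [3.141, -0.77, -0.059]
contact_force: [-0.3, -0.2, -1.5]
opening: 0.0397
```

```bash
sed -i 's/\[.590,-.1175,.023\]/[.592,-.1175,.023]/' carry.py; python3 - <<'E'
from carry import *
for c,y in(([.575,-.02,.1],.1),([.57,.08,.1],.3)):
    plan(*tcp(c,y))
E
python3 meas.py m4 -.06 .592 -.1175 .09
```

```text
t 12.45 now [ 0.6027 -0.118   0.0826] [ 3.141 -0.77  -0.059] d [-0.0105 -0.0982 -0.0227] w [ 6.4 -0.1 -6.5]
t 12.45 now [ 0.6027 -0.118   0.0826] [ 3.141 -0.77  -0.059] d [-0.0188 -0.1997 -0.0308] w [ 14.4  -0.1 -14.8]
12.45 [ 0.6027 -0.118   0.0826] [ 3.141 -0.77  -0.059] [-0.3 -0.2 -1.5]
top lo/hi mm -23.4 18.0 stripe -2.8 view -0.6
   stripe from view -0.4 -> from up (+ = +lat) -0.9
scene lo/hi mm -20.8 21.2 stripe 6.6 view -25.4
   stripe from view 16.8 -> from up (+ = +lat) -8.6
```

Lifted and held, with about 1.5 N of added load. Carrying it toward the stage now.

>>> move_arm(
  deltas=[
    {"x": -0.002,"y": -0.012,"z": -0.004,"wx": 0.8,"wy": 0,"wz": -0.8,"hand": 0.3},
    {"x": -0.004,"y": -0.036,"z": -0.01,"wx": 2.4,"wy": 0,"wz": -2.4,"hand": 0.3},
    {"x": -0.007,"y": -0.066,"z": -0.017,"wx": 4.4,"wy": 0,"wz": -4.5,"hand": 0.3},
    {"x": -0.0105,"y": -0.098,"z": -0.023,"wx": 6.4,"wy": 0,"wz": -6.5,"hand": 0.3},
    {"x": -0.013,"y": -0.13,"z": -0.026,"wx": 9,"wy": 0,"wz": -9.2,"hand": 0.3},
    {"x": -0.016,"y": -0.162,"z": -0.029,"wx": 11.6,"wy": 0,"wz": -12,"hand": 0.3},
    {"x": -0.018,"y": -0.188,"z": -0.0305,"wx": 13.6,"wy": 0,"wz": -14,"hand": 0.3},
    {"x": -0.0188,"y": -0.1997,"z": -0.0308,"wx": 14.4,"wy": 0,"wz": -14.8,"hand": 0.3},
  ],
)

```text
time: 13.55
tool_pos: [0.5786, 0.0857, 0.0904]
tool_rot: [-3.139, -0.768, 0.302]
contact_force: [-0.4, -0.2, -2.0]
opening: 0.0392
```

```bash
python3 log.py; python3 - <<'E'
from carry import *
for c,y in(([.605,.2025,.085],.5),([.605,.2025,.053],.5)):
    plan(*tcp(c,y))
E
```

```text
13.55 [array([-0.1572,  0.4594,  2.1971,  2.1753,  0.3873, -0.9832]), array([0.5786, 0.0857, 0.0904]), array([-3.1389, -0.7684,  0.3025])]
t 13.55 now [0.5786 0.0857 0.0904] [-3.139 -0.768  0.302] d [ 0.0407 -0.1058  0.059 ] w [ 7.7  0.  -8.1]
t 13.55 now [0.5786 0.0857 0.0904] [-3.139 -0.768  0.302] d [ 0.0184 -0.1057  0.082 ] w [ 7.7  0.  -8.1]
```

>>> move_arm(
  deltas=[
    {"x": 0.004,"y": -0.01,"z": 0.005,"wx": 0.7,"wy": 0,"wz": -0.7,"hand": 0.3},
    {"x": 0.011,"y": -0.028,"z": 0.0155,"wx": 2,"wy": 0,"wz": -2.1,"hand": 0.3},
    {"x": 0.02,"y": -0.052,"z": 0.029,"wx": 3.8,"wy": 0,"wz": -4,"hand": 0.3},
    {"x": 0.029,"y": -0.076,"z": 0.042,"wx": 5.5,"wy": 0,"wz": -5.8,"hand": 0.3},
    {"x": 0.037,"y": -0.096,"z": 0.0535,"wx": 7,"wy": 0,"wz": -7.3,"hand": 0.3},
    {"x": 0.0407,"y": -0.1058,"z": 0.059,"wx": 7.7,"wy": 0,"wz": -8.1,"hand": 0.3},
    {"x": 0.0407,"y": -0.1058,"z": 0.059,"wx": 7.7,"wy": 0,"wz": -8.1,"hand": 0.3},
  ],
)

```text
time: 14.42
tool_pos: [0.6153, 0.2057, 0.0764]
tool_rot: [3.141, -0.769, 0.496]
contact_force: [-0.3, -0.4, -1.9]
opening: 0.0394
```

```bash
python3 log.py; python3 - <<'E'
from carry import *
plan(*tcp([.605,.2025,.053],.5))
a=snap("top","p1t.png");b=snap("scene","p1s.png")
cv2.imwrite("pics/p1.png",np.hstack([cv2.resize(a[150:250,140:240],(400,400),interpolation=2),cv2.resize(b[80:160,300:380],(400,400),interpolation=2)]))
E
```

```text
14.425 [array([ 0.0568,  0.5556,  2.036 ,  2.0692,  0.3432, -0.8497]), array([0.6153, 0.2057, 0.0764]), array([ 3.1414, -0.7688,  0.4962])]
t 14.43 now [0.6153 0.2057 0.0764] [ 3.141 -0.769  0.496] d [-0.0224 -0.0025  0.0228] w [ 0.2  0.  -0.2]
```

View pics/p1.png

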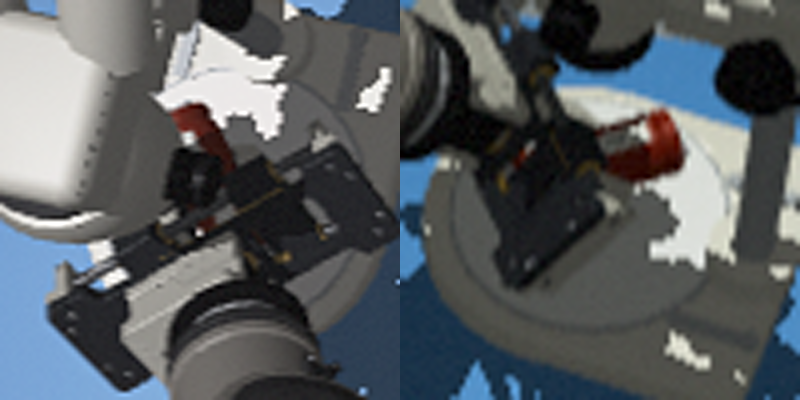

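The crop shows the can over the stage with the stripe on its top side (right crop ~(630,140)). The plate ellipse agrees with my centre estimate. Lowering gently.

>>> move_arm(
  deltas=[
    {"x": -0.006,"y": -0.001,"z": 0.006,"wx": 0,"wy": 0,"wz": 0,"hand": 0.3},
    {"x": -0.013,"y": -0.002,"z": 0.013,"wx": 0,"wy": 0,"wz": 0,"hand": 0.3},
    {"x": -0.0195,"y": -0.0025,"z": 0.0198,"wx": 0,"wy": 0,"wz": 0,"hand": 0.3},
    {"x": -0.0224,"y": -0.0025,"z": 0.0228,"wx": 0,"wy": 0,"wz": 0,"hand": 0.3},
    {"x": -0.0224,"y": -0.0025,"z": 0.0228,"wx": 0,"wy": 0,"wz": 0,"hand": 0.3},
  ],
)

```text
time: 15.15
tool_pos: [0.6138, 0.207, 0.0446]
tool_rot: [-3.141, -0.769, 0.495]
contact_force: [-0.8, -0.8, -2.1]
opening: 0.0395
```

```bash
python3 log.py; python3 - <<'E'
from carry import *
plan(*tcp([.605,.2025,.0505],.5))
plan(*tcp([.605,.2025,.050],.5))
E
python3 meas.py m5 .5 .605 .2025 .053
```

```text
15.15 [array([ 0.0607,  0.6249,  2.0521,  2.2615,  0.3892, -1.0507]), array([0.6138, 0.207 , 0.0446]), array([-3.1414, -0.7686,  0.4947])]
t 15.15 now [0.6138 0.207  0.0446] [-3.141 -0.769  0.495] d [-0.0015 -0.0005  0.0021] w [ 0.2  0.  -0.2]
t 15.15 now [0.6138 0.207  0.0446] [-3.141 -0.769  0.495] d [-0.0019 -0.0005  0.0025] w [ 0.2  0.  -0.2]
15.15 [0.6138 0.207  0.0446] [-3.141 -0.769  0.495] [-0.8 -0.8 -2.1]
top lo/hi mm -23.2 26.8 stripe nan view -13.0
   stripe from view nan -> from up (+ = +lat) nan
scene lo/hi mm -29.8 30.0 stripe 19.6 view -34.0
   stripe from view 54.0 -> from up (+ = +lat) 20.0meas.py:22: RuntimeWarning: invalid value encountered in scalar divide
  sm=(u*w).sum()/w.sum()
```

The stripe estimates in the hand average about 3–4° toward the −lateral side. While lowering the last 2–3 mm I'll turn the can about 3° back about its axis, watching the force.

>>> move_arm(
  deltas=[
    {"x": -0.0008,"y": -0.0005,"z": 0.001,"wx": -1.1,"wy": 0,"wz": -1.1,"hand": 0.3},
    {"x": -0.0012,"y": -0.0008,"z": 0.0017,"wx": -2.2,"wy": 0,"wz": -2.1,"hand": 0.3},
    {"x": -0.0015,"y": -0.0008,"z": 0.0021,"wx": -2.2,"wy": 0,"wz": -2.1,"hand": 0.3},
    {"x": -0.0015,"y": -0.0008,"z": 0.0021,"wx": -2.2,"wy": 0,"wz": -2.1,"hand": 0.3},
  ],
)

```text
time: 15.75
tool_pos: [0.614, 0.2084, 0.0424]
tool_rot: [3.068, -0.768, 0.547]
contact_force: [-0.8, 0.1, -2.5]
opening: 0.0393
```

```bash
python3 - <<'E'
from carry import *
plan(*tcp([.605,.2025,.0500],.5)); print(monitor.observe()["contact_force"])
E
```

```text
t 15.75 now [0.614  0.2084 0.0424] [ 3.068 -0.768  0.547] d [-0.001   0.0005  0.0004] w [ 2.4 -0.   1.9]
[-0.81291588  0.10638407 -2.45658101]
```

>>> move_arm(
  deltas=[
    {"x": -0.0004,"y": 0,"z": 0.0004,"wx": 0,"wy": 0,"wz": 0,"hand": 0.3},
    {"x": -0.0008,"y": 0,"z": 0.0008,"wx": 0,"wy": 0,"wz": 0,"hand": 0.3},
    {"x": -0.0008,"y": 0,"z": 0.0008,"wx": 0,"wy": 0,"wz": 0,"hand": 0.3},
  ],
)

```text
time: 16.12
tool_pos: [0.6143, 0.2083, 0.0415]
tool_rot: [3.067, -0.769, 0.547]
contact_force: [-1.0, -1.1, 0.7]
opening: 0.0396
```

The vertical force went from −2.5 to +0.7 N, so the can is resting on the stage. Releasing now.

>>> move_arm(
  deltas=[
    {"x": 0,"y": 0,"z": 0,"wx": 0,"wy": 0,"wz": 0,"hand": 0.45},
    {"x": 0,"y": 0,"z": 0,"wx": 0,"wy": 0,"wz": 0,"hand": 0.55},
    {"x": 0,"y": 0,"z": 0,"wx": 0,"wy": 0,"wz": 0,"hand": 0.7},
    {"x": 0,"y": 0,"z": 0,"wx": 0,"wy": 0,"wz": 0,"hand": 0.85},
    {"x": 0,"y": 0,"z": 0,"wx": 0,"wy": 0,"wz": 0,"hand": 1},
    {"x": 0,"y": 0,"z": 0,"wx": 0,"wy": 0,"wz": 0,"hand": 1},
  ],
)

```text
time: 16.88
tool_pos: [0.6139, 0.2084, 0.041]
tool_rot: [3.068, -0.768, 0.547]
contact_force: [0.3, 0.1, 0.2]
opening: 0.0858
```

>>> move_arm(
  deltas=[
    {"x": 0,"y": 0,"z": -0.015,"wx": 0,"wy": 0,"wz": 0,"hand": 1},
    {"x": 0,"y": 0,"z": -0.035,"wx": 0,"wy": 0,"wz": 0,"hand": 1},
    {"x": 0,"y": 0,"z": -0.06,"wx": 0,"wy": 0,"wz": 0,"hand": 1},
    {"x": 0,"y": 0,"z": -0.09,"wx": 0,"wy": 0,"wz": 0,"hand": 1},
    {"x": 0,"y": 0,"z": -0.12,"wx": 0,"wy": 0,"wz": 0,"hand": 1},
    {"x": 0,"y": 0,"z": -0.15,"wx": 0,"wy": 0,"wz": 0,"hand": 1},
    {"x": 0,"y": 0,"z": -0.17,"wx": 0,"wy": 0,"wz": 0,"hand": 1},
    {"x": 0,"y": 0,"z": -0.17,"wx": 0,"wy": 0,"wz": 0,"hand": 1},
  ],
)

```text
time: 17.88
tool_pos: [0.5063, 0.1574, 0.1645]
tool_rot: [3.065, -0.77, 0.548]
contact_force: [0.5, -0.6, 0.9]
opening: 0.0916
```

```bash
python3 log.py; python3 - <<'E'
from carry import *
a=snap("top","f1t.png");b=snap("scene","f1s.png")
cv2.imwrite("pics/f1.png",np.hstack([cv2.resize(a[150:250,140:240],(400,400),interpolation=2),cv2.resize(b[90:150,305:365],(400,400),interpolation=2)]))
E
```

```text
17.875 [array([-0.0435,  0.2044,  2.2669,  1.6945,  0.3321, -0.5678]), array([0.5063, 0.1574, 0.1645]), array([ 3.0649, -0.7699,  0.5482])]
```

View pics/f1.png

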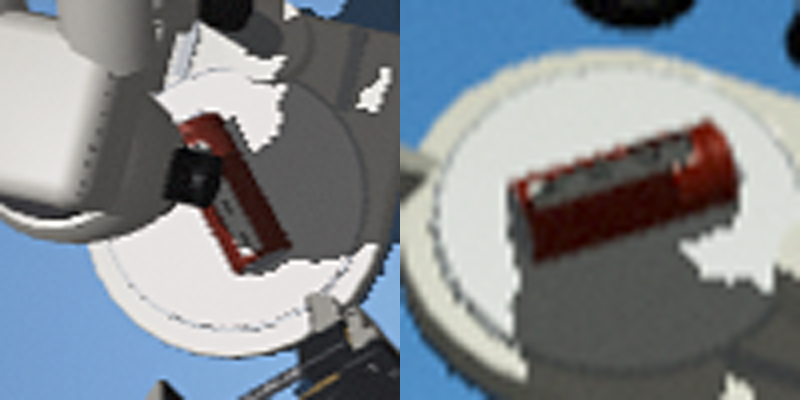

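The can lies on the stage with its stripe on the upper side (right crop: stripe from (530,180) to (695,140)). I'll measure its angle and centring numerically.

```bash
python3 - <<'E'
from carry import *
print("stage",ray("scene",(337.4,121.3),.03).round(4))
for n,box in(("scene",(315,100,362,135)),("top",(180,172,220,222))):
    im=cv2.imread(f"pics/f1{n[0]}.png").astype(np.float32)
    h=cv2.cvtColor(im.astype(np.uint8),cv2.COLOR_BGR2HSV)
    m=(((h[...,0]<12)|(h[...,0]>168))&(h[...,1]>90)).astype(np.uint8);k=np.zeros_like(m);x0,y0,x1,y1=box;k[y0:y1,x0:x1]=1;m&=k
    c=np.vstack([c for c in cv2.findContours(m,0,1)[0] if cv2.contourArea(c)>3]);r=cv2.minAreaRect(c);b=cv2.boxPoints(r)
    print(n,"box",[ray(n,p,.05)[:2].round(4).tolist() for p in b],"ctr",ray(n,r[0],.05).round(4))
    C=np.array([.605,.2025,.05]);yaw=.5
    ax=np.array([np.cos(yaw),np.sin(yaw),0]);lat=np.array([-ax[1],ax[0],0]);u=np.arange(-.036,.036,.001)
    for s in(-.035,-.028,-.02,-.01,0,.01,.02):
        q=np.array([proj(n,C+ax*s+lat*w) for w in u],np.float32)
        v=cv2.remap(im,q[:,0][None],q[:,1][None],1)[0]
        sat=(v.max(1)-v.min(1))/(v.max(1)+1);red=(v[:,2]-v[:,1])/(v[:,2]+1)
        print(n,s,"".join("#" if a>.5 else "+" if a>.25 else "." for a in red))
    d=-P(n)[1].T@P(n)[2]-C;phi=np.arctan2(d@lat,d[2])
    print("view",np.degrees(phi).round(1))
    for th in(-10,0,10):
        L=[]
        for e in(-17.5,17.5):
            a=np.radians(th+e);X=C+.02*(lat*np.sin(a)+np.array([0,0,np.cos(a)]))
            Y=ray(n,proj(n,X),.05);L.append(((Y-C)@lat*1e3).round(1))
        print(" predicted stripe u(mm) for angle",th,L,"body",(np.array([-20,20])/np.cos(phi)).round(1))
E
```

```text
stage [0.604  0.2067 0.03  ]
scene box [[0.5555, 0.2014], [0.645, 0.2496], [0.6604, 0.2066], [0.5719, 0.1596]] ctr [0.608 0.204 0.05 ]
scene -0.035 ..............++########################++.................++...........
scene -0.028 ...............+#######################+++............+++#+.............
scene -0.02 ..............+++#######################+...............++++............
scene -0.01 ..............++########################+...............++++............
scene 0 ..............++########################+...............................
scene 0.01 ..............++########################+..............+++++............
scene 0.02 ..............+++######################++...............................
view -33.9
 predicted stripe u(mm) for angle -10 [np.float64(2.7), np.float64(16.2)] body [-24.1  24.1]
 predicted stripe u(mm) for angle 0 [np.float64(6.9), np.float64(19.2)] body [-24.1  24.1]
 predicted stripe u(mm) for angle 10 [np.float64(10.9), np.float64(21.5)] body [-24.1  24.1]
top box [[0.6441, 0.2446], [0.6615, 0.2114], [0.5709, 0.1627], [0.5538, 0.1957]] ctr [
[... 186 characters left out ...]
...
top -0.02 .................++##########+++...............+#######+................
top -0.01 ..................+#########+##++..............+#######+................
top 0 .................++#++#######+++................+##+++++................
top 0.01 .................+#############++.......................................
top 0.02 .................+#########++++.........................................
view -13.0
 predicted stripe u(mm) for angle -10 [np.float64(-5.2), np.float64(7.3)] body [-20.5  20.5]
 predicted stripe u(mm) for angle 0 [np.float64(-1.7), np.float64(10.6)] body [-20.5  20.5]
 predicted stripe u(mm) for angle 10 [np.float64(2.0), np.float64(13.6)] body [-20.5  20.5]
```

Stripe: about −3° (top) and −6° (scene) from up. Centring: within about 3 mm. Both are at the limit of what the images can resolve, so I won't nudge it. One last check that the other things haven't moved, and that the can is still, then I'll hand in.

```bash
python3 - <<'E'
from h import *
a0=cv2.imread("pics/sc0.png").astype(int);b0=cv2.imread("pics/f1s.png")
b=snap("scene","f2s.png").astype(int)
for n,(x0,y0,x1,y1) in dict(black=(350,230,380,280),can2=(278,255,304,290),can3=(258,210,274,244),spray=(228,305,278,352),reel=(305,318,346,364)).items():
    d=np.abs(a0-b)[y0:y1,x0:x1].max(2);print(n,"changed px",int((d>40).sum()))
print("cap still:",int((np.abs(b0.astype(int)-b)[90:150,305:365].max(2)>40).sum()))
o=monitor.observe();print(o["time"],o["contact_force"].round(1))
robot.hand_in()
E
```

```text
black changed px 0
can2 changed px 0
can3 changed px 0
spray changed px 0
reel changed px 0
cap still: 0
18.025 [-0.1  0.3  0.5]
the job is handed in; nothing more can be done
```

The large dark red capacitor is lying on the microscope stage with its stripe up, and I handed the job in at 18.0 s with the robot touching nothing.

**What I did:** I rolled it about 43 mm toward +y with one finger of the open, leaned gripper. It then lay untouched for about 1 s with the stripe within about 1° of straight up. I gripped it at a 44° lean, carried it clear of the microscope head and lowered it until the force showed contact. Then I released it and backed away.

**Last checks:**
- **Centring:** the capacitor's centre is within about 3 mm of the stage centre.
- **Stripe:** the two cameras differ. The top view puts it about 3° off straight up and the scene view about 6° off, both to the −y side. That is close to what the images can resolve. Gripping turned it about 3°, and I turned it back about 3° while lowering. I did not nudge it further.
- **Other objects:** no pixels changed around the black capacitor, the two smaller cans, the spray bottle or the reel. The capacitor did not move between the last two pictures.

**Failed attempt:** the first approach pose ran into two wrist joint limits above the can, with nothing touched. I backed off, turned the gripper half a turn and went in again.

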